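# Free the servo bracket from the vise and set it on the chassis rail

## Robot

A 7-joint arm with a two-finger parallel gripper is mounted at the origin on the work surface. World frame = base frame: x ahead of the robot, y to its left, z up, the work surface at z = 0. Lengths are in m, angles in rad, forces in N, time in s.
With the tool pointing down it reaches from about 0.425 to 1.025 m from the base axis. Payload 9.4 kg.
Tool frame: the origin (TCP) lies between the finger pads; the fingertips stand 19 mm ahead of it and the grasp point (between the pads) is the TCP (env.tip_extent is the distance from the TCP to the fingertips, in m); z points along the fingers, y is the line along which they close (so a half turn about z gives the same grasp; the last joint's range is limited). The gripper opens to 93 mm and grips with 3 to 60 N. Pads are 15 mm wide; open, the fingers measure 128 mm over their backs; the gripper's body (75 mm by 188 mm) begins 65 mm behind the grasp point.
Start: joints at [-1.415, 0.599, -0.003, 1.599, 0.002, 0.943, -0.08], TCP at [0.167, 0.705, 0.238] pointing down, gripper open.
Joint ranges: [-2.57, 2.57], [-0.35, 1.97], [-1.29, 1.29], [0.11, 2.56], [-1.05, 4.19], [0.11, 1.86], [-2.63, 2.63]. Speed limits (rad/s): [2.22, 2.22, 3.01, 3.01, 3.14, 3.14, 3.14].

## Interface

Orientations are given as a unit quaternion [x, y, z, w].
In Python, from bench import env, viewer gives the robot as it stands.
- The arm moves only by the shell command python3 -m pendant 'ROWS'. ROWS is JSON, a list of rows, each a list of 7 numbers: the shift along the tool's x, y, z in mm, then the turn, a rotation vector about the tool's x, y, z in degrees, then the closure, from 0 (fully open) to 1 (shut). A call has 1 to 12 rows; each row shifts and turns the commanded pose from where the row before left it, along the tool's axes as they then stand; what a row does not reach is not made up. A row lasts 1/8 s, in which the tool goes at most 62.5 mm and 10.7 degrees, less where a joint would pass 70% of its speed; a pose out of reach is approached as far as the arm can. A call is refused whole if a number of a shift passes 62.5 or a number of a turn 10.7, either way. A call with a gripper value outside its range is refused whole. The fingers move at their own pace and stop on an object; the grip force is fixed at half the most. Time passes only in rows, so rows that do not move let the fingers close. It gives the time, the measured TCP pose, the force, the opening and the grip force at its end, in the units of the state.
- env.get_obs(): the state, without advancing time (a new reading comes with each control period).
- viewer.read_camera(name): name is "side" or "top" or "wrist"; returns (picture, depth): 420x560x3 uint8, blue, green, red; 420x560 float32, m along the optical axis (not along the pixel's ray), 0 where there is no reading.
- viewer.camera_params(name): a dict with "intrinsics" (3x3 intrinsics, pixels), "k1" (the pictures are not rectified: a ray, as slopes to the right and down, at radius r is drawn at 1 + k1 r^2 times it, then the intrinsics apply), "eye" and "rotation" of the camera in the world; the wrist camera has in their place "mount" (4x4, takes a point from camera to tool coordinates, whose origin is the TCP and whose axes are the flange's). Camera axes: x right, y down, z forward; pixel columns grow to the right and rows downward; lengths in m; the calibration is good to about 2 mm. A picture is of the moment at which its call begins: read the wrist's pose just before it. camera_params takes no time and is no camera call.
- env.close_job(): hands the job in; it is judged then, once.
The state is a dict: "t": time; "qpos": joint angles; "joint_vel": joint speeds; "effort": joint torques, N m; "position": TCP position; "tcp_rot": TCP orientation; "contact_force": force on the tool from outside, world axes, zero at the start; "moment": the same for the moment, N m; "width": finger opening in m; "grip_force": force on a finger pad.
Only numpy, scipy, OpenCV 4.12 (cv2) and the standard library are available. Lean on these libraries where they do the work, as an engineer would, in place of code of your own. Each camera call takes 0.05 s, during which the arm holds its last target. There are 200 camera calls.

## Task

Slide the vise jaw open by its orange tab until its lip is clear of the slate-grey servo bracket, and leave it open. Then lift the bracket out, keeping it upright, and lower it (do not drop it) onto the white pad of the rust-red chassis rail, centred on the pad with its long flange running along the rail, and let go. Leave everything else on the counter where it is.

Things in the scene. Friction and masses are not known exactly. Their poses are not given: they have to be found in the camera images.
- jaw (a joint): opening of the vise's sliding jaw in m: 0 = closed on the bracket, 0.04 = end of travel. Grows as the jaw moves along the vise's +y. About 4 N of sliding friction; no spring, it stays where it is left. Its lip overhangs the bracket's flange by 8.5 mm when closed, so at 0.010 it is clear and the bracket can rise.
- jaw_tab (a point): centre of the top face of the orange upright tab on the sliding jaw, by which it is pushed or pulled. The tab is 32 mm (x) by 14 mm (y, the slide direction) and stands 40 mm above the jaw's top. Axes as the vise's; it moves with the jaw. Closed, it lies 71 mm along +y from the bracket's centre.
- vise: low blue bench vise fixed to the counter, at a new place and yaw each time. Origin: on the counter, directly below the centre of the seated bracket. Its y axis is the slide direction: fixed blue jaw at -y, sliding aluminium jaw with the orange tab at +y. Bed top 40 mm, jaw tops 68 mm, tab top 108 mm above the counter; bed 66 mm wide (x), from y = -75 to +140 mm; jaws 60 mm wide (x). The foot, 12 mm high, is 100 mm wide.
- vise_seat (a point): point on the vise's bed (40 mm above the counter) where the bracket's underside centre rests at the start; axes as the vise's.
- bracket: slate-grey plastic servo bracket, about 60 g. Origin: centre of its underside. Flat flange 40 mm (x) by 64 mm (y) by 5 mm thick; two upright ears, each 4 mm thick (x) and 30 mm long (y), rise from the flange to 50 mm above the underside, their outer faces at x = -20 and +20 mm, so that the pair is gripped across x, 40 mm over the outside. At the start it sits in the vise with its y axis along the vise's y, within 1.5 degrees. Symmetrical under a half turn.
- rail: rust-red aluminium chassis rail, an inverted channel fixed to the counter, 240 mm long (x) by 56 mm wide (y), flat top 25 mm above the counter; at a new place and yaw each time. Origin: under its centre, on the counter. A black caster block (40 by 36 mm, 26 mm above the rail's top) is mounted on it at x = +72 mm.
- rail_pad (a point): centre of the white pad, 70 mm (x) by 46 mm (y), painted on the rail's top face at x = -30 mm of the rail; height 25 mm above the counter; axes as the rail's. The bracket's flange goes here, its y axis along the rail's x (either way round).
- sensor: chrome tilt sensor, an upright cylinder 28 mm in diameter, 55 mm high, between vise and rail; origin under its centre. Leave alone.
- canister: screw-top canister of tinted amber plastic with a black lid, 70 mm in diameter, 86 mm high; origin under its centre. Leave alone.
- knobs: three white ceramic potentiometer knobs on a grey strip 40 by 110 mm (y), 26 mm high; origin under its centre. Leave alone.
- motor: yellow gear motor lying flat, 22 by 88 mm, 18 mm high; origin under its yellow body. Leave alone.
- screwdriver: screwdriver lying near the robot; origin under it. Leave alone.
- wheel: black rubber wheel lying flat, 64 mm in diameter, 26 mm high; origin under its centre. Leave alone.
- dish: empty blue ceramic dish, 90 mm in diameter, 30 mm high; origin under its centre. Leave alone.
Not all that is in view belongs to the job. Leave any pink look-alike of the vise alone.

How it is judged:
By the outcome, as a careful person would: the job done as asked, in the order asked, and still so for the second after the job is handed in, with the robot touching nothing.
It also fails if it takes over 56 s, if anything falls off the work surface, if the arm or the gripper's body presses on something with over 40 N, if the wrist force passes 120 N, or if a joint passes its speed limit or range.

## Working session

There is one attempt and no reset: what is moved stays moved. The work goes in short steps, Python scripts to look and compute and a shell command to move; the robot and the scene stay as the last step left them, time stands still between calls to the robot, and variables do not carry over. Pictures are saved under pics/ and viewed, at most 10 in all, crops included, and the job is handed in when it is done.

```bash
mkdir -p pics; ls; cat > h.py <<'E'
import numpy as np, cv2
from scipy.spatial.transform import Rotation as R
from bench import env, viewer
def cam(name):
    p=viewer.camera_params(name); K=np.array(p["intrinsics"]); 
    if "mount" in p:
        o=env.get_obs(); T=np.eye(4); T[:3,:3]=R.from_quat(o["tcp_rot"]).as_matrix(); T[:3,3]=o["position"]
        T=T@np.array(p["mount"]); return K,p["k1"],T[:3,3],T[:3,:3]
    return K,p["k1"],np.array(p["eye"]),np.array(p["rotation"])
def rays(c,uv):
    K,k1,e,Rm=c; uv=np.atleast_2d(np.array(uv,float))
    d=cv2.undistortPoints(uv[:,None],K,np.array([k1,0,0,0,0.]))[:,0]
    return np.c_[d,np.ones(len(d))]@Rm.T
def onplane(c,uv,z):
    d=rays(c,uv); return c[2]+d*((z-c[2][2])/d[:,2])[:,None]
def proj(c,P):
    K,k1,e,Rm=c; q=(np.atleast_2d(P)-e)@Rm
    return cv2.projectPoints(q,np.zeros(3),np.zeros(3),K,np.array([k1,0,0,0,0.]))[0][:,0]
E
python3 - <<'E'
from h import *
print(env.get_obs())
for n in("top","side"):
    im,d=viewer.read_camera(n); cv2.imwrite(f"pics/{n}0.png",im); np.savez(f"{n}0.npz",im=im,d=d); print(n,viewer.camera_params(n))
print(viewer.camera_params("wrist"))
E
```

```text
pics
{'t': 0.0, 'qpos': array([-1.41474653,  0.60011181, -0.00256698,  1.6000993 ,  0.00179431,
        0.94291679, -0.07980986]), 'joint_vel': array([-0.00240301, -0.00035108,  0.0008731 , -0.00155984, -0.00146175,
        0.00149522, -0.0010058 ]), 'effort': array([-6.75130595e-04, -7.65074658e+01,  1.49729915e+00, -2.52329671e+01,
       -5.23844885e-02,  1.76400907e-02,  1.62663860e-04]), 'position': array([0.16711897, 0.70501339, 0.23678015]), 'tcp_rot': array([ 1.16080157e-01,  9.93239553e-01, -7.65971856e-04, -2.75916533e-05]), 'contact_force': array([-0.49548545,  0.78351799, -0.83820962]), 'moment': array([-0.01337353, -0.00694199,  0.00272851]), 'grip_force': 0.0, 'width': 0.09275208050860949}
top {'intrinsics': array([[540.69703206,   0.        , 279.55200514],
       [  0.        , 540.69703206, 211.9094991 ],
       [  0.        ,   0.        ,   1.        ]]), 'k1': -0.204960200509305, 'eye': array([0.28340845, 0.00499798, 1.48434303]), 'rotation': array([-0.69456271,  0.71497673, -0.05237523,  0.06039661])}
side {'intrinsics': array([[523.41900533,   0.        , 277.40276229],
       [  0.        , 523.41900533, 211.99887627],
       [  0.        ,   0.        ,   1.        ]]), 'k1': -0.011757110526874857, 'eye': array([0.32934217, 0.99907454, 1.00282729]), 'rotation': array([-0.10176202,  0.90686573, -0.40727968,  0.03690949])}
{'intrinsics': array([[331.69637824,   0.        , 275.61339959],
       [  0.        , 331.69637824, 209.9401459 ],
       [  0.        ,   0.        ,   1.        ]]), 'k1': 0.0067121602483173485, 'mount': array([[-4.76623571e-04, -9.62570715e-01, -2.71030242e-01,
         7.61728724e-02],
       [ 9.99999754e-01, -3.19347057e-04, -6.24392790e-04,
        -4.49613438e-04],
       [ 5.14469504e-04, -2.71030473e-01,  9.62570630e-01,
        -1.47520406e-01],
       [ 0.00000000e+00,  0.00000000e+00,  0.00000000e+00,
         1.00000000e+00]])}
```

View pics/top0.png

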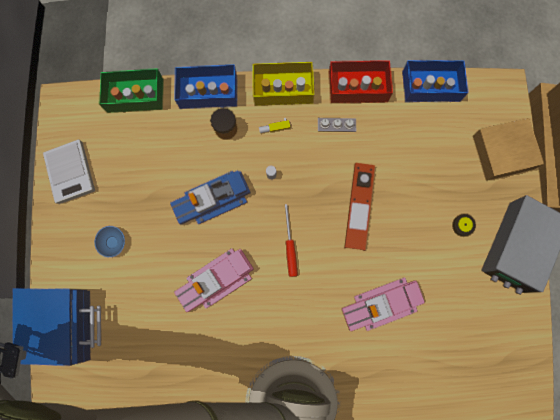

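View pics/side0.png

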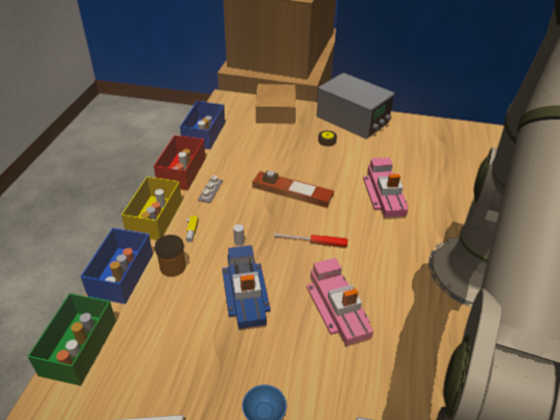

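The top view shows the blue vise at (210,197), with its orange tab at (194,199) and grey bracket near (235,184). The rail is at (360,207) with its white pad at (359,217), and the sensor is at (271,172).

Candidates for the vise: blue at (210,197), pink at (213,282) and pink at (383,305). Other orange or blue things are the dish (110,241) and the bins along the back. I choose the blue one and will check it in a crop.

```bash
sed -i 's|return K,p\["k1"\],np.array(p\["eye"\]),np.array(p\["rotation"\])|return K,p["k1"],np.array(p["eye"]),R.from_quat(p["rotation"]).as_matrix()|' h.py
cat >> h.py <<'E'
def blob(im,lo,hi,box):
    x0,y0,x1,y1=box; h=cv2.cvtColor(im,cv2.COLOR_BGR2HSV); m=np.zeros(h.shape[:2],np.uint8)
    m[y0:y1,x0:x1]=cv2.inRange(h,np.array(lo),np.array(hi))[y0:y1,x0:x1]
    n,l,s,c=cv2.connectedComponentsWithStats(m)
    k=1+np.argmax(s[1:,4]); return (l==k).astype(np.uint8),c[k],s[k,4]
def rect(m,c,z):
    ct=max(cv2.findContours(m,cv2.RETR_EXTERNAL,cv2.CHAIN_APPROX_NONE)[0],key=len)[:,0]
    P=onplane(c,ct,z)[:,:2]; (cx,cy),(w,h),a=cv2.minAreaRect((P*1000).astype(np.float32))
    if w<h: w,h,a=h,w,a+90
    return np.array([cx,cy])/1000,w,h,a
E
python3 - <<'E'
from h import *
c=cam("top"); im=np.load("top0.npz")["im"]
m,ct,a=blob(im,(8,150,120),(20,255,255),(165,165,255,230)); print("tab",ct,a,rect(m,c,.108))
m,ct,a=blob(im,(0,0,170),(180,60,255),(340,195,380,240)); print("pad",ct,a,rect(m,c,.025))
m,ct,a=blob(im,(0,100,60),(14,255,220),(330,150,385,260)); print("rail",ct,a,rect(m,c,.025))
m,ct,a=blob(im,(105,120,40),(125,255,255),(165,160,260,230)); print("vise",ct,a,rect(m,c,.03))
print("sensor",onplane(c,[[271,171]],.055))
cv2.imwrite("pics/crop.png",np.hstack([cv2.resize(im[160:230,165:260],None,fx=5,fy=5,interpolation=2)]))
E
```

```text
tab [192.53448276 198.43103448] 58 (array([0.5475257, 0.243618 ]), 30.11852264404297, 12.852249145507812, 26.02832794189453)
pad [358.65316456 215.94683544] 395 (array([ 0.50104477, -0.19783124]), 67.55728912353516, 44.48521423339844, 170.0345458984375)
rail [359.58755187 206.22904564] 1205 (array([ 0.52994464, -0.20265408]), 241.1460723876953, 59.055213928222656, 170.22396087646484)
vise [232.57602339 181.33918129] 342 (array([0.59642291, 0.16154817]), 95.88884735107422, 62.529457092285156, 111.86873245239258)
sensor [[0.62692943 0.03810758 0.055     ]]
```

View pics/crop.png

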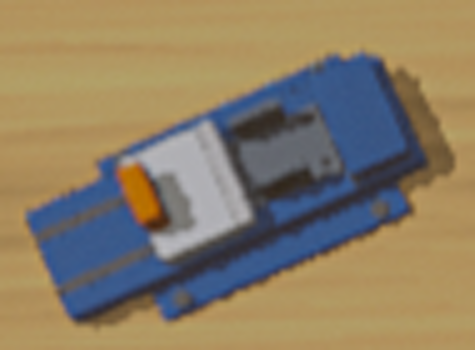

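The crop shows the blue vise with its orange tab, aluminium jaw and slate bracket, so the choice holds. Next I move above it.

```bash
python3 -m pendant '[[-42,-33,0,0,0,0,0],[-42,-33,0,0,0,0,0],[-42,-33,0,0,0,0,0],[-42,-33,0,0,0,0,0],[-42,-33,0,0,0,0,0],[-42,-33,0,0,0,0,0],[-42,-33,0,0,0,0,0],[-42,-33,0,0,0,0,0],[-42,-33,0,0,0,0,0],[-42,-33,0,0,0,0,0],[-42,-33,0,0,0,0,0],[-42,-33,0,0,0,0,0]]' && python3 -m pendant '[[0,0,0,0,0,-10,0],[0,0,0,0,0,-10,0],[0,0,0,0,0,-10,0],[0,0,0,0,0,-8,0],[0,0,0,0,0,0,0],[0,0,0,0,0,0,0]]'
cat >> h.py <<'E'
def todo(p,yaw):
    "shift in tool axes (mm) to world p, turn about tool z (deg) taking tool y to world angle yaw"
    o=env.get_obs(); M=R.from_quat(o["tcp_rot"]).as_matrix(); d=M.T@(np.array(p)-o["position"])*1000
    a=np.degrees(np.arctan2(M[1,1],M[0,1])); t=-((yaw-a+90)%180-90); e=np.degrees(np.arccos(-M[2,2]))
    ty=M.T@np.array([0,0,-1.]) 
    print("pos",np.round(o["position"],4),"yaw",a.round(2),"tilt",e.round(2),"shift",d.round(1),"turn",t.round(2),"down in tool",ty.round(4),"t",o["t"])
E
python3 - <<'E'
from h import *
todo([.5475,.2436,.23],114)
c=cam("wrist"); im,d=viewer.read_camera("wrist"); np.savez("w1.npz",im=im,d=d,c=np.array(c,dtype=object)); cv2.imwrite("pics/w1.png",im)
E
```

```text
t: 1.6
position: [0.5671, 0.2024, 0.2375]
tcp_rot: [0.116, 0.993, -0.0, -0.0]
contact_force: [-0.2, 0.7, 1.3]
width: 0.0928
grip_force: 0.0
t: 2.35
position: [0.5662, 0.2037, 0.2375]
tcp_rot: [-0.212, 0.977, -0.0, -0.0]
contact_force: [-0.1, 0.4, -0.3]
width: 0.0932
grip_force: 0.0
pos [0.5662 0.2037 0.2375] yaw 114.48 tilt 0.02 shift [ 0.5 44.1  7.5] turn 0.48 down in tool [-3.e-04  0.e+00  1.e+00] t 2.35
```

View pics/w1.png

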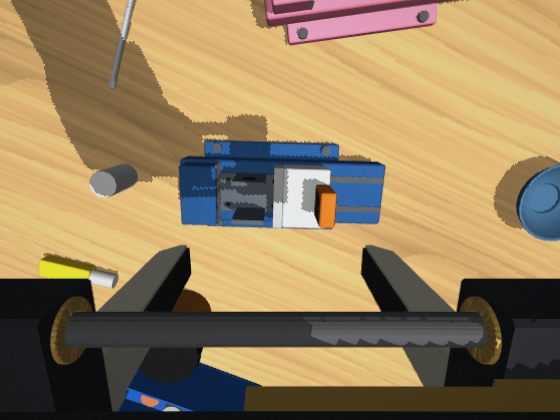

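The wrist view shows the vise at (280,195), with the tab top at (326,207) and the bracket at (248,195). I zoom in to measure the edges.

```bash
python3 - <<'E'
from h import *
f=np.load("w1.npz",allow_pickle=True); im=f["im"]; c=tuple(f["c"])
cv2.imwrite("pics/w1c.png",cv2.resize(im[140:240,170:395],None,fx=3.5,fy=3.5,interpolation=2))
m,ct,a=blob(im,(5,150,120),(22,255,255),(300,170,350,240)); print("tab",ct,a,rect(m,c,.108))
h=cv2.cvtColor(im,cv2.COLOR_BGR2HSV)
print(h[205,310:342].tolist()); 
d=f["d"]; print(d[205,310:342].round(3))
# white jaw top at z=.068
m,ct,a=blob(im,(0,0,150),(180,60,255),(260,150,345,240)); print("jaw",ct,a,rect(m,c,.068))
# top-surface points from depth, heights
v,u=np.mgrid[140:240,170:395]; uv=np.c_[u.ravel(),v.ravel()].astype(float)
r=rays(c,uv); P=c[2]+r*d[140:240,170:395].ravel()[:,None]
for nm,z,lo in(("tab",.108,.103),("ears",.09,.086)):
    s=(abs(P[:,2]-z)<.004)
    q=P[s]; print(nm,len(q),q.mean(0) if len(q) else None, rect_ if 0 else cv2.minAreaRect((q[:,:2]*1000).astype(np.float32)))
E
```

```text
tab [327.37988827 209.80446927] 537 (array([0.54930963, 0.24533469]), 30.81908416748047, 13.493989944458008, 22.988569259643555)
[[45, 7, 146], [42, 9, 145], [38, 7, 145], [48, 9, 145], [21, 19, 94], [15, 15, 35], [120, 17, 15], [0, 0, 14], [0, 0, 14], [13, 162, 44], [12, 223, 143], [13, 218, 205], [14, 209, 229], [14, 210, 231], [14, 206, 231], [15, 208, 231], [15, 206, 231], [15, 205, 231], [15, 205, 231], [15, 205, 231], [15, 203, 231], [15, 201, 232], [15, 203, 231], [15, 204, 231], [14, 208, 231], [13, 222, 223], [127, 61, 126], [106, 161, 157], [107, 173, 152], [106, 176, 151], [107, 177, 130], [107, 176, 149]]
[0.327 0.328 0.329 0.328 0.328 0.317 0.307 0.299 0.291 0.29  0.289 0.287
 0.287 0.287 0.286 0.287 0.286 0.287 0.286 0.285 0.286 0.287 0.287 0.286
 0.285 0.286 0.356 0.356 0.357 0.356 0.356 0.358]
jaw [297.58463035 198.93336576] 2056 (array([0.5579292 , 0.22668065]), 61.3393440246582, 52.969398498535156, 20.62233543395996)
tab 593 [0.54865142 0.24453497 0.10791646] ((549.4132690429688, 245.18551635742188), (32.418212890625, 15.439291954040527), 22.05081558227539)
ears 420 [0.57165167 0.18777126 0.08974125] ((565.0562133789062, 208.567138671875), (40.48076248168945, 91.82707214355469), 22.051937103271484)
```

View pics/w1c.png

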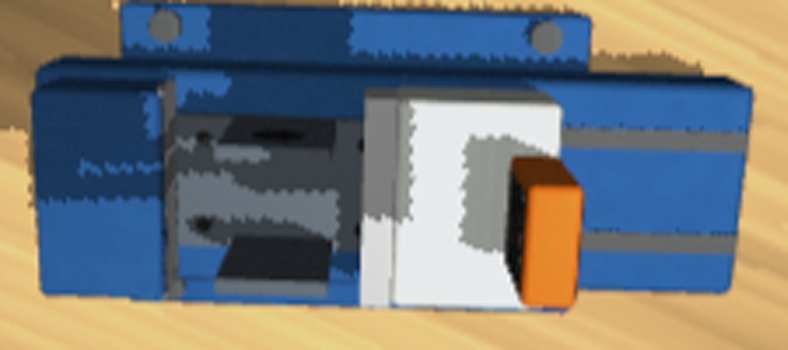

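Tab centre is (0.549, 0.245), vise y points at 112°, and the bracket centre comes out at about (0.576, 0.179). I'll grip the tab across its 14 mm side with the fingers half closed first, then pull.

```bash
python3 -m pendant '[[-1.4,44.5,0,0,0,0,0.5],[0,0,0,0,0,2.5,0.5],[0,0,30,0,0,0,0.5],[0,0,40,0,0,0,0.5],[0,0,40,0,0,0,0.5],[0,0,20,0,0,0,0.5],[0,0,9.5,0,0,0,0.5],[0,0,0,0,0,0,0.5]]' && python3 -m pendant '[[0,0,0,0,0,0,1],[0,0,0,0,0,0,1],[0,0,0,0,0,0,1],[0,0,0,0,0,0,1]]'
```

```text
t: 3.4
position: [0.5491, 0.2446, 0.098]
tcp_rot: [-0.192, 0.981, -0.0, -0.0]
contact_force: [0.2, 0.6, -0.7]
width: 0.0466
grip_force: 0.0
t: 3.9
position: [0.549, 0.2454, 0.0985]
tcp_rot: [-0.192, 0.981, 0.0, 0.0]
contact_force: [-0.9, 0.2, 4.1]
width: 0.0139
grip_force: 30.0
```

```bash
python3 -m pendant '[[0,4,0,0,0,0,1],[0,5,0,0,0,0,1],[0,5,0,0,0,0,1],[0,5,0,0,0,0,1],[0,4,0,0,0,0,1],[0,0,0,0,0,0,1],[0,0,0,0,0,0,1]]' && python3 -m pendant '[[0,0,0,0,0,0,0.5],[0,0,0,0,0,0,0.5],[0,0,0,0,0,0,0.5],[0,0,-20,0,0,0,0.5],[0,0,-40,0,0,0,0.5],[0,0,-50,0,0,0,0.4],[0,-55,0,0,0,0,0],[0,-39,0,0,0,0,0],[0,0,0,0,0,0,0],[0,0,0,0,0,0,0]]'
python3 - <<'E'
from h import *
todo([.5756,.179,.15],22)
c=cam("wrist"); im,d=viewer.read_camera("wrist"); np.savez("w2.npz",im=im,d=d,c=np.array(c,dtype=object))
r=np.mgrid[0:420,0:560]; uv=np.c_[r[1].ravel(),r[0].ravel()].astype(float)
P=c[2]+rays(c,uv)*d.ravel()[:,None]; Y=np.array([-.3746,.9272]); X=np.array([.9272,.3746])
rel=P[:,:2]-[.5756,.179]; ok=(abs(rel@X)<.04)&(d.ravel()>0)
for nm,z,y0,y1 in(("tab",.108,.05,.13),("ears",.09,-.03,.03)):
    s=ok&(abs(P[:,2]-z)<.004)&(rel@Y>y0)&(rel@Y<y1); q=P[s]; print(nm,len(q),q.mean(0).round(4),cv2.minAreaRect((q[:,:2]*1000).astype(np.float32)),
     "x",np.percentile(rel[s]@X,[2,98]).round(4),"y",np.percentile(rel[s]@Y,[2,98]).round(4))
    if nm=="ears":
        for g in(rel@X<0,rel@X>0):
            k=s&g; print(k.sum(),np.percentile(rel[k]@X,[5,50,95]).round(4),np.percentile(rel[k]@Y,[5,50,95]).round(4))
u,v=proj(c,[.5756,.179,.06])[0].astype(int); print(u,v)
v0,u0=max(0,v-85),max(0,u-110)
cv2.imwrite("pics/w2c.png",cv2.resize(im[v0:v0+170,u0:u0+230],None,fx=3.4,fy=3.4,interpolation=2)); print(u0,v0)
E
```

```text
t: 4.78
position: [0.5403, 0.2661, 0.0985]
tcp_rot: [-0.192, 0.981, -0.0, 0.0]
contact_force: [-0.2, -2.4, 5.3]
width: 0.0138
grip_force: 30.0
t: 6.02
position: [0.5755, 0.1798, 0.208]
tcp_rot: [-0.192, 0.981, 0.0, -0.0]
contact_force: [-0.0, 0.1, -0.3]
width: 0.0906
grip_force: 0.0
pos [0.5755 0.1798 0.208 ] yaw 112.17 tilt 0.04 shift [ 0.2 -0.8 58. ] turn -89.83 down in tool [-1.e-04 -7.e-04  1.e+00] t 6.025
tab 749 [0.5401 0.2646 0.1078] ((540.8722534179688, 265.4067077636719), (32.4154052734375, 14.921810150146484), 22.59602928161621) x [-0.0155  0.0147] y [0.0864 0.0999]
ears 419 [0.5755 0.1794 0.0897] ((576.6922607421875, 179.96469116210938), (40.60868453979492, 29.73989486694336), 22.555877685546875) x [-0.0186  0.0208] y [-0.0141  0.0148]
219 [-0.0186 -0.0169 -0.015 ] [-0.0136  0.0003  0.0142]
200 [0.0172 0.0186 0.0208] [-0.0132  0.0004  0.0139]
274 202
164 117
```

View pics/w2c.png

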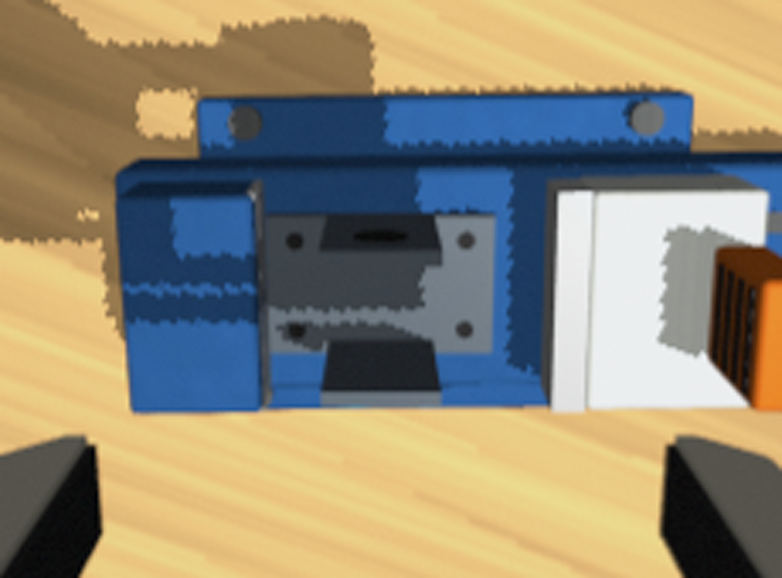

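The jaw is open about 22 mm. Its lip, at crop (555,300), is well clear of the flange edge at (495,280). The bracket is at (0.5764, 0.1797), yaw about 22.5°. Next I turn the tool and go down onto it.

```bash
python3 -m pendant '[[-0.8,-0.4,0,0,0,10.5,0],[0,0,0,0,0,10.5,0],[0,0,0,0,0,10.5,0],[0,0,0,0,0,10.5,0],[0,0,0,0,0,10.5,0],[0,0,0,0,0,10.5,0],[0,0,0,0,0,10.5,0],[0,0,0,0,0,10.5,0],[0,0,0,0,0,5.7,0],[0,0,0,0,0,0,0],[0,0,0,0,0,0,0]]'
python3 - <<'E'
from h import *
todo([.5764,.1797,.074],22.5); print(env.get_obs()["qpos"].round(2))
E
```

```text
t: 7.45
position: [0.5764, 0.18, 0.208]
tcp_rot: [0.554, 0.832, -0.0, -0.0]
contact_force: [-0.2, 0.2, -0.1]
width: 0.0931
grip_force: 0.0
pos [0.5764 0.18   0.208 ] yaw 22.67 tilt 0.02 shift [-3.00e-01 -1.00e-01  1.34e+02] turn 0.17 down in tool [-2.e-04  2.e-04  1.e+00] t 7.45
[-0.6   0.5   0.3   1.93 -0.21  0.74  0.22]
```

```bash
python3 -m pendant '[[0,0,40,0,0,0,0],[0,0,40,0,0,0,0],[0,0,30,0,0,0,0],[0,0,15,0,0,0,0],[0,0,9,0,0,0,0],[0,0,0,0,0,0,0]]' && python3 -m pendant '[[0,0,0,0,0,0,0.4],[0,0,0,0,0,0,0.5],[0,0,0,0,0,0,0.8],[0,0,0,0,0,0,0.8],[0,0,0,0,0,0,0.8]]'
```

```text
t: 8.2
position: [0.5768, 0.1791, 0.0743]
tcp_rot: [0.556, 0.831, 0.0, -0.0]
contact_force: [-0.9, -0.1, 0.3]
width: 0.0932
grip_force: 0.0
t: 8.82
position: [0.5767, 0.1791, 0.0742]
tcp_rot: [0.556, 0.831, 0.0, 0.0]
contact_force: [0.4, 0.8, -0.3]
width: 0.0474
grip_force: 0.0
```

```bash
python3 -m pendant '[[0,0,0,0,0,0,0.8],[0,0,0,0,0,0,0.8],[0,0,0,0,0,0,0.8]]' && python3 -m pendant '[[0,0,-5,0,0,0,0.8],[0,0,-10,0,0,0,0.8],[0,0,-25,0,0,0,0.8],[0,0,-40,0,0,0,0.8],[0,0,-40,0,0,0,0.8],[0,0,0,0,0,0,0.8],[0,0,0,0,0,0,0.8]]'
python3 - <<'E'
from h import *
c=cam("wrist"); im,d=viewer.read_camera("wrist"); cv2.imwrite("pics/w3.png",im)
E
```

```text
t: 9.2
position: [0.5768, 0.1791, 0.0741]
tcp_rot: [0.556, 0.831, 0.0, 0.0]
contact_force: [1.0, -0.4, 1.0]
width: 0.0398
grip_force: 30.0
t: 10.07
position: [0.5763, 0.1792, 0.1942]
tcp_rot: [0.556, 0.831, 0.0, -0.0]
contact_force: [-0.3, -0.0, -0.5]
width: 0.0398
grip_force: 30.0
```

View pics/w3.png

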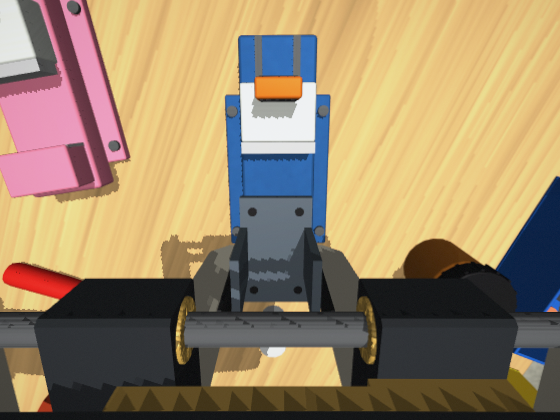

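The bracket is held square and level between the fingers at (277,250), and the jaw stays open below at (278,115). I carry it past the pad so the camera sees the pad in front of the bracket.

```bash
python3 -m pendant '[[-20,-8,0,0,0,0,0.8],[-40,-16,0,0,0,0,0.8],[-48,-19.5,0,0,0,0,0.8],[-48,-19.5,0,0,0,0,0.8],[-48,-19.5,0,0,0,0,0.8],[-48,-19.5,0,0,0,0,0.8],[-48,-19.5,0,0,0,0,0.8],[-40,-16,0,0,0,0,0.8],[-23,-9,0,0,0,0,0.8],[0,0,0,0,0,0,0.8]]' && python3 -m pendant '[[0,0,0,0,0,-9.6,0.8],[0,0,0,0,0,-9.6,0.8],[0,0,0,0,0,-9.6,0.8],[0,0,0,0,0,-9.6,0.8],[0,0,0,0,0,-9.6,0.8],[0,0,0,0,0,-9.6,0.8],[0,0,0,0,0,0,0.8],[0,0,0,0,0,0,0.8]]'
python3 - <<'E'
from h import *
todo([.501,-.198,.15],80)
c=cam("wrist"); im,d=viewer.read_camera("wrist"); np.savez("w4.npz",im=im,d=d,c=np.array(c,dtype=object)); cv2.imwrite("pics/w4.png",im)
u,v=proj(c,[.501,-.198,.025])[0].astype(int); print(u,v)
m,ct,a=blob(im,(0,0,150),(180,60,255),(max(u-90,0),max(v-90,0),u+90,v+90)); print("pad",ct,a,rect(m,c,.025))
E
```

```text
t: 11.38
position: [0.5782, -0.2162, 0.1933]
tcp_rot: [0.558, 0.83, -0.001, -0.0]
contact_force: [0.0, 1.2, -1.3]
width: 0.04
grip_force: 30.0
t: 12.38
position: [0.5797, -0.212, 0.1938]
tcp_rot: [0.088, 0.996, 0.0, -0.0]
contact_force: [-0.5, 0.4, -0.3]
width: 0.04
grip_force: 30.0
pos [ 0.5797 -0.212   0.1938] yaw 79.88 tilt 0.04 shift [79.9 -0.1 43.9] turn -0.12 down in tool [-7.e-04 -3.e-04  1.e+00] t 12.375
276 112
pad [277.74270297 109.63183714] 4077 (array([ 0.50025174, -0.1964639 ]), 69.93425750732422, 46.16119384765625, 169.85050201416016)
```

View pics/w4.png

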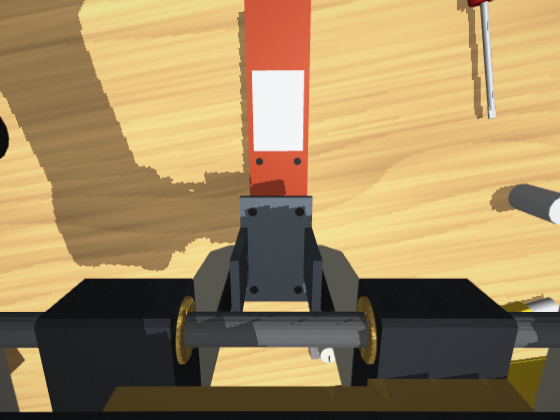

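The pad shows at (278,110) in line with the rail, and the bracket's four flange holes are near (252,211), (300,211), (254,290) and (299,290). I use the holes to get the bracket's offset in the hand.

```bash
python3 - <<'E'
from h import *
f=np.load("w4.npz",allow_pickle=True); im=f["im"]; c=tuple(f["c"])
g=cv2.cvtColor(im,cv2.COLOR_BGR2GRAY); H=[]
for u,v in((252,211),(300,211),(254,290),(299,290)):
    w=g[v-7:v+8,u-7:u+8].astype(float); k=np.clip(np.percentile(w,60)-12-w,0,None); y,x=np.mgrid[-7:8,-7:8]
    H.append([u+(k*x).sum()/k.sum(),v+(k*y).sum()/k.sum()])
print(np.round(H,1))
P=onplane(c,H,.1938-.034+.005); o=env.get_obs(); M=R.from_quat(o["tcp_rot"]).as_matrix()
L=(P-o["position"])@M*1000; print(L.round(1),L.mean(0).round(2))
E_=onplane(c,[[276.5,197]],.1648); print("far edge",((E_-o["position"])@M*1000).round(1))
B=P.mean(0); pad=np.array([.5003,-.1965]); print("shift",((np.r_[pad-B[:2],0])@M*1000).round(1))
e=P[[0,1]].mean(0)-P[[2,3]].mean(0); print("bracket y angle",np.degrees(np.arctan2(e[1],e[0])))
E
```

```text
[[252.1 211.6]
 [299.2 211.5]
 [253.6 289.5]
 [298.4 289.1]]
[[ 25.7 -13.5  29.2]
 [ 25.7  12.6  29.2]
 [-22.3 -13.6  29.1]
 [-22.1  13.   29.1]] [ 1.74 -0.39 29.15]
far edge [[34.   0.  29.2]]
shift [79.2  1.7  0. ]
bracket y angle 170.1109413358488
```

```bash
python3 -m pendant '[[20,0.3,0,0,0,0,0.8],[30,0.5,0,0,0,0,0.8],[20,0.4,0,0,0,0,0.8],[9,0,0,0,0,0,0.8],[0,0,20,0,0,0,0.8],[0,0,35,0,0,0,0.8],[0,0,35,0,0,0,0.8],[0,0,20,0,0,0,0.8],[0,0,10,0,0,0,0.8],[0,0,0,0,0,0,0.8],[0,0,0,0,0,0,0.8]]'
python3 - <<'E'
from h import *
todo([.5003,-.1965,.0591],79.85)
E
```

```text
t: 13.8
position: [0.503, -0.1977, 0.0748]
tcp_rot: [0.087, 0.996, -0.0, 0.001]
contact_force: [-0.9, 0.4, -0.6]
width: 0.04
grip_force: 30.0
pos [ 0.503  -0.1977  0.0748] yaw 80.05 tilt 0.07 shift [ 2.8  0.7 15.7] turn 0.2 down in tool [1.2e-03 2.0e-04 1.0e+00] t 13.8
```

```bash
python3 -m pendant '[[0.9,0.7,4,0,0,0,0.8],[0,0,4,0,0,0,0.8],[0,0,3,0,0,0,0.8],[0,0,2,0,0,0,0.8],[0,0,1,0,0,0,0.8],[0,0,0.8,0,0,0,0.8],[0,0,0,0,0,0,0.8],[0,0,0,0,0,0,0.8]]'
```

```text
t: 14.8
position: [0.5017, -0.1967, 0.0594]
tcp_rot: [0.087, 0.996, -0.0, 0.0]
contact_force: [-0.6, -0.2, -0.9]
width: 0.04
grip_force: 30.0
```

```bash
python3 -m pendant '[[0,0,0.5,0,0,0,0.8],[0,0,0.5,0,0,0,0.8],[0,0,0,0,0,0,0.8],[0,0,0,0,0,0,0.8]]'
```

```text
t: 15.3
position: [0.5017, -0.1967, 0.0591]
tcp_rot: [0.087, 0.996, -0.0, 0.0]
contact_force: [-1.7, 1.2, 10.0]
width: 0.0398
grip_force: 30.0
```

Contact at 10 N, so the bracket is seated. I release and rise straight up.

```bash
python3 -m pendant '[[0,0,-0.4,0,0,0,0.5],[0,0,0,0,0,0,0.3],[0,0,0,0,0,0,0],[0,0,0,0,0,0,0],[0,0,0,0,0,0,0]]' && python3 -m pendant '[[0,0,-10,0,0,0,0],[0,0,-30,0,0,0,0],[0,0,-50,0,0,0,0],[0,0,-50,0,0,0,0],[-40,0,0,0,0,0,0],[-50,0,0,0,0,0,0],[0,0,0,0,0,0,0],[0,0,0,0,0,0,0]]'
python3 - <<'E'
from h import *
c=cam("wrist"); im,d=viewer.read_camera("wrist"); c2=cam("side"); im2,_=viewer.read_camera("side")
cv2.imwrite("pics/end.png",np.hstack([cv2.resize(im,(400,300)),cv2.resize(im2,(400,300))]))
r=np.mgrid[0:420,0:560]; uv=np.c_[r[1].ravel(),r[0].ravel()].astype(float)
P=c[2]+rays(c,uv)*d.ravel()[:,None]; a=np.radians(169.85); A=np.array([[np.cos(a),np.sin(a)],[-np.sin(a),np.cos(a)]])
rel=(P[:,:2]-[.5003,-.1965])@A.T*1000; s=(d.ravel()>0)&(abs(rel).max(1)<45)&(abs(P[:,2]-.075)<.005)
q=rel[s]; print("ears",len(q),P[s][:,2].mean(),np.percentile(q,[1,99],axis=0).round(1),cv2.minAreaRect(q.astype(np.float32)))
m,ct,ar=blob(im,(0,0,150),(180,60,255),(200,40,350,220)); 
ys,xs=np.where(cv2.inRange(cv2.cvtColor(im,cv2.COLOR_BGR2HSV),np.array((0,0,150)),np.array((180,60,255)))>0)
k=(onplane(c,np.c_[xs,ys],.025)[:,:2]-[.5003,-.1965])@A.T*1000; k=k[abs(k).max(1)<45]; print("white rel",np.percentile(k,[.5,99.5],axis=0).round(1))
E
```

```text
t: 15.92
position: [0.5016, -0.1967, 0.0587]
tcp_rot: [0.087, 0.996, 0.0, -0.0]
contact_force: [0.8, 0.3, 0.2]
width: 0.0819
grip_force: 0.0
t: 16.92
position: [0.5892, -0.2121, 0.1987]
tcp_rot: [0.087, 0.996, 0.0, -0.001]
contact_force: [-0.7, -0.4, 0.1]
width: 0.093
grip_force: 0.0
ears 472 0.07508057592175568 [[-14.3 -19.3]
 [ 15.   20.5]] ((0.36878108978271484, 0.6254158020019531), (29.36421775817871, 40.07234573364258), 0.19474048912525177)
white rel [[-34.5 -22.6]
 [ 34.6  22.8]]
```

View pics/end.png

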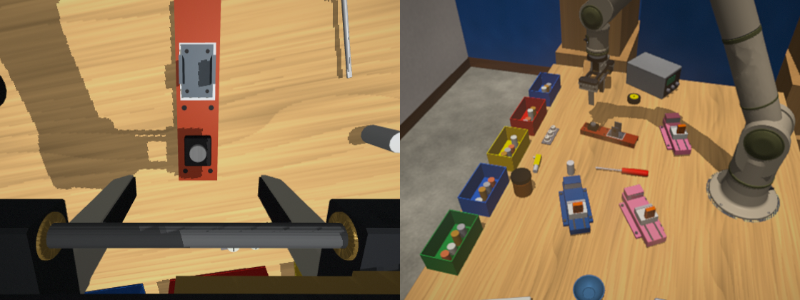

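The bracket stands upright at (197,70) in the left picture, within 1 mm and 0.2° of the pad's centre and axis, with white showing evenly around it. The side view shows the jaw still open and everything else in place.

```bash
python3 -c "
from bench import env; print(env.close_job())"
```

```text
the job is handed in; nothing more can be done
None
```

The job is done and handed in: the jaw is open about 22 mm, and the bracket is upright on the white pad, within about 1 mm of centre and aligned with the rail, released at about 16 s with nothing else seen to have moved.

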